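# Turn the sample turntable to show the square pot

### The job

Take hold of the wooden handle post on the turntable and turn the table by it until the square pot stands at the steel pointer, in line with it. A hidden stop lets the table make only about one turn: if you feel it go hard before the pot is there, turn back and go round the other way. Do not touch or upset the pots on the table, leave the things beside it alone, and finish still gripping the post, holding the table still.

Things in the scene. Friction and masses are not known exactly. Their poses are not given: they have to be found in the camera images.
- base: Fixed steel base under the deck, turned any way round. Origin: on the turning axis, at bench height; z up. A steel pointer tongue 20 mm wide sticks out along the base's own -x, past the deck's edge, turns up 183 mm from the axis, and its 6 mm wide tip, 52 mm above the bench, ends 155 mm from the axis, pointing inward. The square pot belongs there, on the axis-to-pointer line.
- deck: Round black turntable, 290 mm across, 18 mm thick, top 60 mm above the bench. Origin: on the axis at its underside; z up, x towards the handle post. Turns about z with light friction (about 1 N at the post) and stays where left. A hidden stop limits it to 6.6 rad in all; where in that it starts is unknown, but one way round always gets there. At the stop the resistance rises steeply.
- handle (a point): Point on the centreline of the upright wooden handle post, a round dowel 20 mm thick on the deck, 122 mm from the axis. The point is 160 mm above the bench, the post's top 185 mm; a steel collar 26 mm wide covers its lowest 8 mm. Grip it from above across any direction; the dowel is a sleeve that spins freely on its pin, so the fingers may keep one direction all the way round.
- square_pot: White glazed open square pot, 60 x 60 mm and 56 mm high (rim 116 mm above the bench), 0.18 to 0.35 kg, loose on the deck, its centre about 66 mm from the axis. Origin: centre of its underside; z up; yaw arbitrary. The three pots stand about a third of a turn apart, anywhere round relative to the post. Not to be touched.
- round_pot: White glazed round cup-shaped pot, 70 mm across and 56 mm high, loose on the deck about 66 mm from the axis. Origin: centre of its underside. Not to be touched.
- bowl_pot: White glazed round bowl, 82 mm across and 42 mm high, loose on the deck about 66 mm from the axis. Origin: centre of its underside. Not to be touched.
- clay_pot: Terracotta pot, 110 mm across and 100 mm high, on the bench to the left. Origin: centre of its underside. A bystander.
- tape_roll: Cardboard tape core, 100 mm across and 48 mm high, on the bench to the right. Origin: centre of its underside. A bystander.
- carton: Closed cardboard box 130 x 170 x 90 mm on the bench at the far right. Origin: centre of its underside. A bystander.

How it is judged (in metres and radians):
On the way:
1. the handle post is gripped (contact force between the fingers and deck above 3 N and distance between the grasp point and handle below 0.045 m), for 0.1 s.
At the end, for the whole second after the job is handed in: Square pot's centre within 12 mm either side of the pointer's line, on the pointer's side; deck still (under 0.05 rad/s); gripper at the post (grasp point within 45 mm of the handle point, over 3 N on it); all pots upright on the deck, 45 to 90 mm from the axis (all of step 1 and y of square_pot in the frame of base between -0.012 and 0.012 m and x of square_pot in the frame of base below -0.045 m and angular speed of deck below 0.05 rad/s and horizontal distance between square_pot and deck between 0.045 and 0.09 m and z of each of square_pot, round_pot, bowl_pot in the frame of deck below 0.025 m and angle between each of square_pot, round_pot, bowl_pot's own z axis and vertical below 0.15 rad and horizontal distance between round_pot and deck between 0.045 and 0.09 m and horizontal distance between bowl_pot and deck between 0.045 and 0.09 m); the arm keeps its last pose, push and grip.
It fails at once if a pot on the turntable is touched by the robot (contact force between any of the fingers, the arm and square_pot above 0.3 N or contact force between any of the fingers, the arm and round_pot above 0.3 N or contact force between any of the fingers, the arm and bowl_pot above 0.3 N).
It fails at once if a pot on the turntable is tipped or thrown out of its place (angle between any of square_pot, round_pot, bowl_pot's own z axis and vertical above 0.3 rad or horizontal distance between any of square_pot, round_pot, bowl_pot and deck above 0.11 m).
It fails at once if a bystander is moved (distance of any of clay_pot, tape_roll, carton from where it was at the start of the episode above 0.03 m).
It also fails if it takes over 72 s, if anything falls off the work surface, if the arm or the gripper's body presses on something with over 40 N, if the wrist force passes 120 N, or if a joint passes its speed limit or range.

### The arm

A 6-joint arm with a two-finger parallel gripper is mounted at the origin on the work surface. World frame = base frame: x ahead of the robot, y to its left, z up, the work surface at z = 0. Lengths are in mm, angles in degrees, forces in N, time in s.
With the tool pointing down it reaches from about 350 to 850 mm from the base axis. Payload 8.1 kg.
Tool frame: the origin (TCP) lies midway between the tips of the shut fingers; the grasp point (between the pads) lies 19 mm behind it; z points along the fingers, y is the line along which they close (so a half turn about z gives the same grasp; the last joint's range is limited). The gripper opens to 85 mm and grips with 20 to 120 N. Pads are 22 mm wide; open, the fingers measure 114 mm over their backs; the gripper's body (76 mm by 85 mm) begins 54 mm behind the grasp point. The pads swing forward as they close: fully open they stand 13 mm farther back than shut.
Start: joints at [-69.752, 7.471, 85.268, -0, 87.261, -4.893], TCP at [254.932, -543.153, 231.292] pointing down, gripper open.
Joint ranges: [-169.43, 169.43], [-51.17, 129.36], [1.28, 143.12], [-76.62, 256.62], [0, 156.53], [-152.29, 152.29]. Speed limits (degrees/s): [136.94, 136.94, 159.86, 180, 180, 180].

### API

Orientations are given as [roll, pitch, yaw] about the fixed x, y, z axes, in that order (R = Rz(yaw) Ry(pitch) Rx(roll)).
In Python, from bench import sense, snapshot, camera_params, hand_in, masks_of, pinpoint gives the robot as it stands.
- The arm moves only by the tool step_arm, never from a script. Its argument "targets" is a list of rows, each an object with "angular": the turn, a rotation vector about the tool's x, y, z scaled (see below), a list of three; "dp": the shift along the tool's x, y, z scaled (see below), a list of three; "fingers": the closure, from 0 (fully open) to 1 (shut). A call has exactly 8 rows; each row is the pose to reach, as a shift and turn from the pose commanded when the call began, along the tool's axes at that moment, turning the shorter way round; what a row does not reach only later rows make up. The controller multiplies each number of a shift by 0.2 m and each number of a turn by 180 degrees. A row lasts 1/8 s, in which the tool goes at most 62.5 mm and 10.7 degrees, less where a joint would pass 70% of its speed; a pose out of reach is approached as far as the arm can. A call with a number of a shift or a turn outside -1 to 1 is refused whole. A call with a gripper value outside its range is refused whole. The fingers move at their own pace and stop on an object; "newtons" is the grip in N (left out, the last holds). Time passes only in rows, so rows that repeat a pose let the fingers close, or fill a call up. It gives the time, the measured TCP pose, the force, the opening and the grip force at its end, in the units of the state.
- sense(): the state, without advancing time (a new reading comes with each control period).
- snapshot(name): name is "scene" or "top"; returns the picture (420x560x3 uint8, blue, green, red); there is no depth.
- camera_params(name): a dict with "vfov" (degrees; the focal length in pixels is half the picture's height over the tangent of half this angle, whatever the lens; pixels are square), "cx", "cy" (the principal point, pixels), "R" (3x3) and "t" (3): a world point X has camera coordinates R X + t. Camera axes: x right, y down, z forward; pixel columns grow to the right and rows downward; lengths in mm; the calibration is good to about 2 mm. A picture is of the moment at which its call begins. camera_params takes no time and is no camera call.
- hand_in(): hands the job in; it is judged then, once.
Trained networks look in the newest picture that a camera, given by its name, has taken for a name from the list of things; names that differ only in an ending like _2 or _b are one class to them, and where a whole thing is asked for, a point or a joint stands for the part that bears it (a point fixed in the world has none). Each returns a list of dicts, best first, with "conf" (0 to 1); they miss things now and then, are a little off and sometimes report something else, mostly with a low value. They report only what shows in the picture. A call takes as long as a camera call.
- masks_of(camera, label): "pixels" (420x560 bool, what is visible of it) and "at" ([column, row] in pixels, amid what is visible of it).
- pinpoint(camera, label): "at" ([column, row] in pixels: a listed point, or the origin of a listed thing).
The state is a dict: "time": time; "joint_pos": joint angles; "qd": joint speeds; "joint_efforts": joint torques, N m; "tool_pos": TCP position; "tcp_rot": TCP orientation; "ft_force": force on the tool from outside, world axes, zero at the start; "wrist_torque": the same for the moment, N m; "finger_gap": finger opening in mm; "grip_force": force on a finger pad.
Only numpy, scipy, OpenCV 4.12 (cv2) and the standard library are available. Lean on these libraries where they do the work, as an engineer would, in place of code of your own. Each camera call takes 0.05 s, during which the arm holds its last target. There are 200 camera calls.

## Working session

There is one attempt and no reset: what is moved stays moved. The work goes in short steps, Python scripts to look and compute and a tool call to move; the robot and the scene stay as the last step left them, time stands still between calls to the robot, and variables do not carry over. Pictures are saved under pics/ and viewed, at most 10 in all, crops included, and the job is handed in when it is done.

Besides the shell and the picture viewer there is one more tool, called by a JSON object that holds its "name" and its "arguments". step_arm: Moves the arm, as the interface text tells. Its arguments: {"type":"object","properties":{"targets":{"type":"array","items":{"type":"object","properties":{"angular":{"type":"array","items":{"type":"number","minimum":-1,"maximum":1}},"dp":{"type":"array","items":{"type":"number","minimum":-1,"maximum":1}},"fingers":{"type":"number"}}}},"newtons":{"type":"number"}},"required":["targets"]}

```bash
mkdir -p pics; cat > h.py <<'E'
import numpy as np, cv2
from bench import *
def ray(cam,px):
    c=camera_params(cam); f=210/np.tan(np.radians(c['vfov'])/2)
    R=np.array(c['R']); t=np.array(c['t'])
    d=R.T@np.array([(px[0]-c['cx'])/f,(px[1]-c['cy'])/f,1]); return -R.T@t,d
def at_z(cam,px,z):
    o,d=ray(cam,px); return o+d*(z-o[2])/d[2]
Z={'base':0,'deck':42,'handle':160,'square_pot':60,'round_pot':60,'bowl_pot':60,'clay_pot':0,'tape_roll':0,'carton':0}
E
python3 - <<'E'
from h import *
im={}
for c in('scene','top'):
    im[c]=snapshot(c)
    for n in Z:
        for r in pinpoint(c,n)[:2]:
            print(c,n,np.round(r['at'],1),round(r['conf'],2),at_z(c,r['at'],Z[n]).round(1))
cv2.imwrite('pics/s.png',im['scene']);cv2.imwrite('pics/t.png',im['top'])
for c in im: 
    p=camera_params(c);print(c,p['vfov'],ray(c,(280,210)))
s=sense();print(s['time'],s['tool_pos'],s['tcp_rot'],s['finger_gap'])
E
```

```text
scene deck [259.2 220.5] 0.88 [563.6 -70.9  42. ]
scene handle [206.  192.2] 0.97 [ 647.4 -159.3  160. ]
scene square_pot [278.5 207.9] 0.64 [510.1 -52.1  60. ]
scene round_pot [261.  238.2] 0.63 [608.6 -19.5  60. ]
scene bowl_pot [231.7 212.1] 0.87 [ 600.6 -132.3   60. ]
scene clay_pot [421.9 316.3] 0.98 [487.7 383.5   0. ]
scene carton [154.7 170.3] 0.65 [ 615.9 -447.2    0. ]
top deck [294.4 198.2] 0.83 [561.9 -75.7  42. ]
top deck [274.5 184.6] 0.46 [599.7 -23.8  42. ]
top handle [332.3 152. ] 0.83 [ 659.7 -166.   160. ]
top square_pot [287.3 218.3] 0.66 [507.8 -54.7  60. ]
top square_pot [329.4 152.4] 0.34 [ 679.3 -171.2   60. ]
top round_pot [273.9 183. ] 0.87 [601.5 -22.3  60. ]
top bowl_pot [315.5 186.3] 0.72 [ 589.9 -131.3   60. ]
top clay_pot [130.5 230.9] 0.96 [489.4 369.    0. ]
top clay_pot [285.4 216.7] 0.41 [516.3 -51.5   0. ]
top tape_roll [405.  237.4] 0.78 [ 450.5 -377.3    0. ]
top carton [429.4 170.5] 0.95 [ 633.8 -454.8    0. ]
scene 43.807882321596345 (array([1102.36345833,  532.09034822, 1122.41796622]), array([-0.43854061, -0.42875094, -0.78989389]))
top 46.92599832384345 (array([ 422.51931677,  -16.30986739, 1318.96362429]), array([ 0.08505516, -0.01579693, -0.99629361]))
1.0 [ 254.94730045 -543.12900724  231.26914383] [-1.79997974e+02 -2.85479427e-03  2.51418160e+01] 85.36823784297061
```

```bash
python3 - <<'E'
import cv2
a=cv2.imread('pics/t.png')[110:290,180:420];cv2.imwrite('pics/tc.png',cv2.resize(a,None,fx=3.3,fy=3.3,interpolation=cv2.INTER_CUBIC))
a=cv2.imread('pics/s.png')[130:310,140:380];cv2.imwrite('pics/sc.png',cv2.resize(a,None,fx=3.3,fy=3.3,interpolation=cv2.INTER_CUBIC))
E
```

```text
(no output)
```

View pics/tc.png

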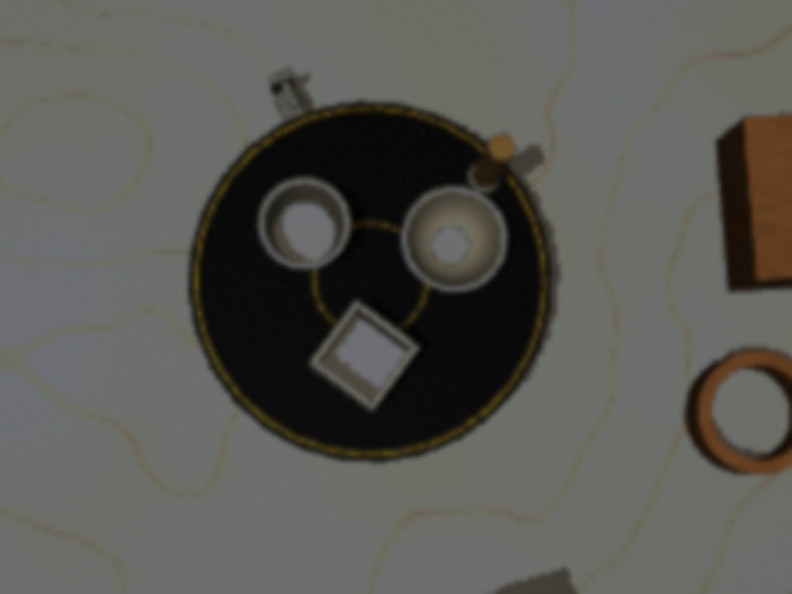

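View pics/sc.png

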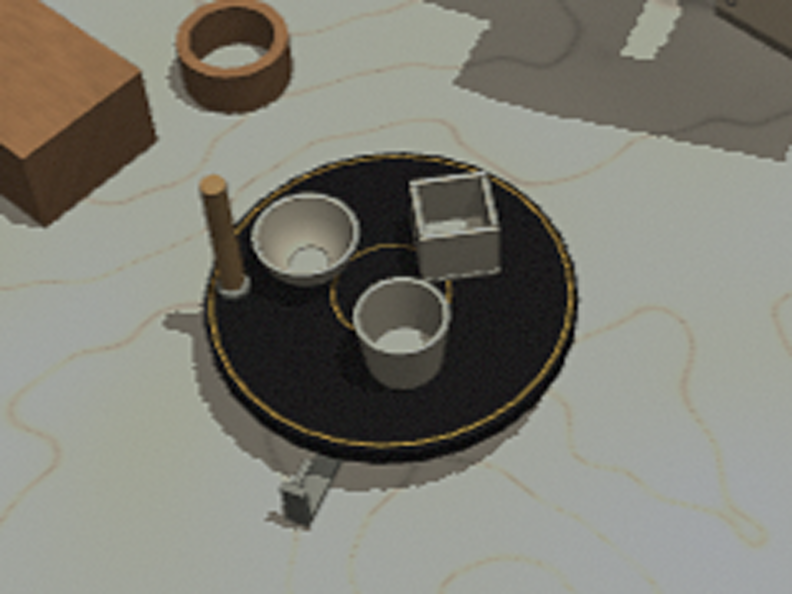

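The top crop shows the pointer at about full-frame pixel (267,138), the post top at (332,154) and the square pot opposite at (290,218). The scene crop shows the pointer at about (229,279). Next I fit the deck axis and the angles.

```bash
python3 - <<'E'
from h import *
from scipy.optimize import least_squares
def fit(P):
    f=lambda q:np.hypot(P[:,0]-q[0],P[:,1]-q[1])-145
    return least_squares(f,[565,-72],loss='soft_l1',f_scale=2).x
for cam,fn in(('top','t'),('scene','s')):
    im=cv2.imread(f'pics/{fn}.png');g=cv2.cvtColor(im,cv2.COLOR_BGR2HSV)
    # yellow rim line / dark deck outer hull
    m=(g[...,2]<45).astype(np.uint8); n,l,st,_=cv2.connectedComponentsWithStats(m)
    pts=np.argwhere(m)
    W=np.array([at_z(cam,(c,r),60) for r,c in pts]); k=np.hypot(W[:,0]-563,W[:,1]+73)<150
    h=cv2.convexHull(W[k][:,:2].astype(np.float32))[:,0]
    print(cam,len(pts),k.sum(),fit(h).round(1),np.hypot(*(h-fit(h)).T).round(0)[::4])
print('ptr top',at_z('top',(267.3,137.9),52),at_z('top',(267.3,137.9),40)); print('ptr scene',at_z('scene',(228.5,278.5),57))
print('sq rim top',at_z('top',(180+365/3.3,110+355/3.3),116)); print('sq rim scene',at_z('scene',(140+455/3.3,130+203/3.3),116))
print('post top',at_z('top',(180+501/3.3,110+147/3.3),185),at_z('scene',(140+214/3.3,130+184/3.3),185))
E
```

```text
Traceback (most recent call last):
  File "h.py", line 8, in at_z
    o,d=ray(cam,px); return o+d*(z-o[2])/d[2]
        ~~~^^^^^^^^
  File "h.py", line 4, in ray
    c=camera_params(cam); f=210/np.tan(np.radians(c['vfov'])/2)
ValueError: time passes only in moves, steps and waits
```

```bash
sed -i 's/^def ray/import functools\ncamera_params=functools.lru_cache(camera_params)\ndef ray/' h.py; cat > m.py <<'E'
from h import *
from scipy.optimize import least_squares
def fit(P):
    f=lambda q:np.hypot(P[:,0]-q[0],P[:,1]-q[1])-145
    return least_squares(f,[565,-72],loss='soft_l1',f_scale=2).x
for cam,fn in(('top','t'),('scene','s')):
    im=cv2.imread(f'pics/{fn}.png');g=cv2.cvtColor(im,cv2.COLOR_BGR2HSV)
    pts=np.argwhere(g[...,2]<45)
    W=np.array([at_z(cam,(c,r),60) for r,c in pts]); k=np.hypot(W[:,0]-563,W[:,1]+73)<150
    h=cv2.convexHull(W[k][:,:2].astype(np.float32))[:,0]
    print(cam,len(pts),k.sum(),fit(h).round(1),np.hypot(*(h-fit(h)).T).round(0)[::4])
E
python3 - <<'E'
from m import *
print('ptr top',at_z('top',(267.3,137.9),52),at_z('top',(267.3,137.9),40)); print('ptr scene',at_z('scene',(228.5,278.5),57))
print('sq rim top',at_z('top',(180+365/3.3,110+355/3.3),116)); print('sq rim scene',at_z('scene',(140+455/3.3,130+203/3.3),116))
print('post top',at_z('top',(180+501/3.3,110+147/3.3),185),at_z('scene',(140+214/3.3,130+184/3.3),185))
for c in('scene','top'):
    snapshot(c)
    for r in masks_of(c,'base')[:2]: print(c,'base',r['at'],r['conf'],r['pixels'].sum(),at_z(c,r['at'],50))
print(sense()['time'])
E
```

```text
top 26199 6584 [570.3 -68.8] [142. 142. 142. 143. 143. 143. 143. 144. 144. 144. 142.]
scene 9824 4851 [568.  -68.4] [145. 144. 141. 143. 144. 146. 143. 141. 141. 141. 142. 144. 145.]
ptr top [724.11303414  -8.06365969  52.        ] [726.96956809  -7.98555603  40.        ]
ptr scene [740.79773559   2.3850181   57.        ]
sq rim top [505.54778759 -61.28417103 116.        ]
sq rim scene [504.15516827 -58.09310506 116.        ]
post top [ 648.49903714 -161.43724869  185.        ] [ 647.65536001 -158.18305581  185.        ]
scene base [233.2, 278.1] 0.73 257 [730.20599011   6.36613238  50.        ]
top base [433.9, 168.0] 0.61 3815 [ 632.26498655 -450.70305346   50.        ]
1.2
```

{"name": "step_arm", "arguments": {"newtons": 40, "targets": [{"dp": [0.1,-0.09,0],"angular": [0,0,0.02],"fingers": 0},{"dp": [0.25,-0.22,0],"angular": [0,0,0.05],"fingers": 0},{"dp": [0.4,-0.36,0],"angular": [0,0,0.08],"fingers": 0},{"dp": [0.55,-0.5,0],"angular": [0,0,0.11],"fingers": 0},{"dp": [0.7,-0.63,0],"angular": [0,0,0.14],"fingers": 0},{"dp": [0.83,-0.75,0],"angular": [0,0,0.14],"fingers": 0},{"dp": [0.94,-0.85,0],"angular": [0,0,0.14],"fingers": 0},{"dp": [1,-0.9,0],"angular": [0,0,0.14],"fingers": 0}]}}

```text
time: 2.2
tool_pos: [360.0, -294.2, 231.5]
tcp_rot: [180.0, -0.0, 0.0]
ft_force: [-0.4, 0.0, -0.3]
finger_gap: 85.3
grip_force: 0.0
```

Remaining to the post is (+288, +134). Raising 10 mm on the way.

{"name": "step_arm", "arguments": {"targets": [{"dp": [0.1,-0.07,-0.01],"fingers": 0},{"dp": [0.25,-0.17,-0.02],"fingers": 0},{"dp": [0.4,-0.27,-0.04],"fingers": 0},{"dp": [0.55,-0.37,-0.05],"fingers": 0},{"dp": [0.7,-0.47,-0.05],"fingers": 0},{"dp": [0.83,-0.56,-0.05],"fingers": 0},{"dp": [0.94,-0.63,-0.05],"fingers": 0},{"dp": [1,-0.67,-0.05],"fingers": 0}]}}

```text
validation failed for argument at $.ta...
```

{"name": "step_arm", "arguments": {"targets": [{"dp": [0.08,0,0],"fingers": 0},{"dp": [0.18,0,0],"fingers": 0},{"dp": [0.28,0,0],"fingers": 0},{"dp": [0.36,0,0],"fingers": 0},{"dp": [0.41,0,0],"fingers": 0},{"dp": [0.44,0,0],"fingers": 0},{"dp": [0.44,0,0],"fingers": 0},{"dp": [0.44,0,0],"fingers": 0}]}}

```text
validation failed for argument at $.ta...
```

```bash
python3 - <<'E'
from h import *
s=sense();print(s['tool_pos'],s['time'])
a=snapshot('scene');b=snapshot('top')
cv2.imwrite('pics/s2.png',a);cv2.imwrite('pics/t2.png',b)
v=np.hstack([cv2.resize(a[120:300,150:330],None,fx=2.2,fy=2.2,interpolation=cv2.INTER_CUBIC),cv2.resize(b[90:270,230:410],None,fx=2.2,fy=2.2,interpolation=cv2.INTER_CUBIC)])
cv2.imwrite('pics/v2.png',v)
E
```

```text
[ 360.02732425 -294.15428843  231.48808026] 2.2
```

View pics/v2.png

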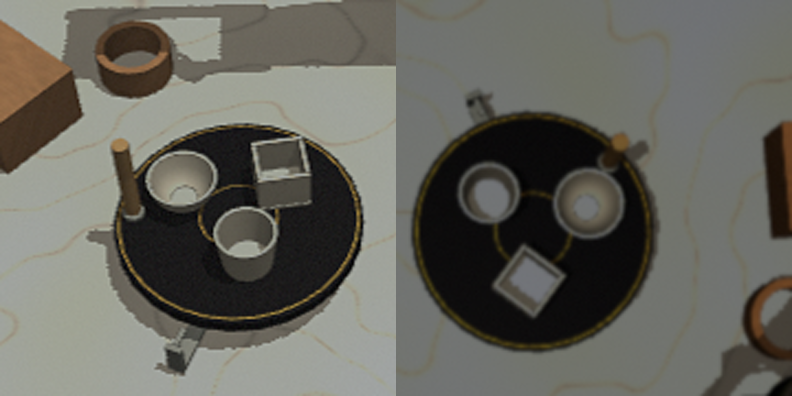

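The moves were refused because "angular" was missing, so the arm has not moved. The picture shows the scene unchanged: post top at panel pixel (121,146) in the left view and (621,144) in the right.

{"name": "step_arm", "arguments": {"targets": [{"dp": [0.1,-0.07,-0.01],"angular": [0,0,0],"fingers": 0},{"dp": [0.25,-0.17,-0.02],"angular": [0,0,0],"fingers": 0},{"dp": [0.4,-0.27,-0.04],"angular": [0,0,0],"fingers": 0},{"dp": [0.55,-0.37,-0.05],"angular": [0,0,0],"fingers": 0},{"dp": [0.7,-0.47,-0.05],"angular": [0,0,0],"fingers": 0},{"dp": [0.83,-0.56,-0.05],"angular": [0,0,0],"fingers": 0},{"dp": [0.94,-0.63,-0.05],"angular": [0,0,0],"fingers": 0},{"dp": [1,-0.67,-0.05],"angular": [0,0,0],"fingers": 0}]}}

```text
time: 3.3
tool_pos: [560.4, -161.9, 240.9]
tcp_rot: [180.0, 0.0, -0.1]
ft_force: [0.3, -0.0, -0.2]
finger_gap: 85.6
grip_force: 0.0
```

{"name": "step_arm", "arguments": {"targets": [{"dp": [0.08,0,0],"angular": [0,0,0],"fingers": 0},{"dp": [0.18,0,0],"angular": [0,0,0],"fingers": 0},{"dp": [0.28,0,0],"angular": [0,0,0],"fingers": 0},{"dp": [0.36,0,0],"angular": [0,0,0],"fingers": 0},{"dp": [0.41,0,0],"angular": [0,0,0],"fingers": 0},{"dp": [0.44,0,0],"angular": [0,0,0],"fingers": 0},{"dp": [0.44,0,0],"angular": [0,0,0],"fingers": 0},{"dp": [0.44,0,0],"angular": [0,0,0],"fingers": 0}]}}

```text
time: 4.3
tool_pos: [647.4, -161.6, 241.4]
tcp_rot: [180.0, 0.0, -0.1]
ft_force: [0.3, 0.2, 0.5]
finger_gap: 85.5
grip_force: 0.0
```

```bash
python3 - <<'E'
from h import *
s=sense();print(s['tool_pos'],s['time'])
a=snapshot('scene');b=snapshot('top')
cv2.imwrite('pics/s3.png',a);cv2.imwrite('pics/t3.png',b)
v=np.hstack([cv2.resize(a[120:300,150:330],None,fx=2.2,fy=2.2,interpolation=cv2.INTER_CUBIC),cv2.resize(b[90:270,230:410],None,fx=2.2,fy=2.2,interpolation=cv2.INTER_CUBIC)])
cv2.imwrite('pics/v3.png',v)
E
```

```text
[ 647.36093111 -161.64360911  241.38241714] 4.3
```

View pics/v3.png

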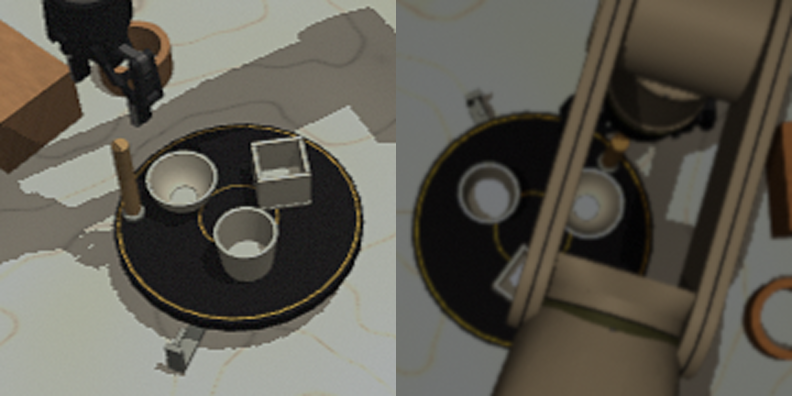

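The picture shows the open gripper above the post, with fingertips near (140,115) and post top at (121,146) in the left panel. That fits my estimate, so I descend.

{"name": "step_arm", "arguments": {"targets": [{"dp": [0,0,0.05],"angular": [0,0,0],"fingers": 0},{"dp": [0,0,0.12],"angular": [0,0,0],"fingers": 0},{"dp": [0,0,0.2],"angular": [0,0,0],"fingers": 0},{"dp": [0,0,0.28],"angular": [0,0,0],"fingers": 0},{"dp": [0,0,0.36],"angular": [0,0,0],"fingers": 0},{"dp": [0,0,0.43],"angular": [0,0,0],"fingers": 0},{"dp": [0,0,0.48],"angular": [0,0,0],"fingers": 0},{"dp": [0,0,0.48],"angular": [0,0,0],"fingers": 0}]}}

```text
time: 5.4
tool_pos: [647.1, -161.3, 144.1]
tcp_rot: [-180.0, 0.1, -0.1]
ft_force: [0.7, -0.2, -0.2]
finger_gap: 85.7
grip_force: 0.0
```

{"name": "step_arm", "arguments": {"newtons": 30, "targets": [{"dp": [0,0,0],"angular": [0,0,0],"fingers": 0.4},{"dp": [0,0,0],"angular": [0,0,0],"fingers": 0.6},{"dp": [0,0,0],"angular": [0,0,0],"fingers": 0.8},{"dp": [0,0,0],"angular": [0,0,0],"fingers": 1},{"dp": [0,0,0],"angular": [0,0,0],"fingers": 1},{"dp": [0,0,0],"angular": [0,0,0],"fingers": 1},{"dp": [0,0,0],"angular": [0,0,0],"fingers": 1},{"dp": [0,0,0],"angular": [0,0,0],"fingers": 1}]}}

```text
time: 6.4
tool_pos: [647.9, -161.5, 145.8]
tcp_rot: [180.0, -0.0, -0.1]
ft_force: [-3.2, 1.1, 5.3]
finger_gap: 19.2
grip_force: 29.4
```

```bash
python3 - <<'E'
from h import *
c=np.array([569,-68.6]); 
b=snapshot('scene'); print(sense()['tool_pos'],sense()['ft_force'])
for r in pinpoint('scene','handle')[:1]: print(r['conf'],at_z('scene',r['at'],160))
p=np.array(sense()['tool_pos'][:2]); d=p-c; print(np.hypot(*d),np.degrees(np.arctan2(d[1],d[0])))
def wp(a0,da,n,r=122):
    a=np.radians(a0); P=lambda t:c+r*np.array([np.cos(t),np.sin(t)])
    for k in range(n):
        s=P(a+np.radians(da*k)); print(k,[tuple(np.round((P(a+np.radians(da*(k+j/8)))-s)*[1,-1]/200,3)) for j in range(1,9)])
wp(-49.2,-25,6)
E
```

```text
[ 647.85189249 -161.47530748  145.79128065] [-1.46162755  1.18584764  6.17288722]
0.69 [ 649.14849203 -162.73467208  160.        ]
121.82573183307595 -49.66430804044041
0 [(np.float64(-0.026), np.float64(0.021)), (np.float64(-0.053), np.float64(0.041)), (np.float64(-0.081), np.float64(0.059)), (np.float64(-0.109), np.float64(0.075)), (np.float64(-0.139), np.float64(0.09)), (np.float64(-0.17), np.float64(0.104)), (np.float64(-0.201), np.float64(0.115)), (np.float64(-0.232), np.float64(0.125))]
1 [(np.float64(-0.032), np.float64(0.008)), (np.float64(-0.065), np.float64(0.015)), (np.float64(-0.098), np.float64(0.019)), (np.float64(-0.131), np.float64(0.022)), (np.float64(-0.164), np.float64(0.023)), (np.float64(-0.197), np.float64(0.022)), (np.float64(-0.231), np.float64(0.02)), (np.float64(-0.264), np.float64(0.015))]
2 [(np.float64(-0.033), np.float64(-0.006)), (np.float64(-0.065), np.float64(-0.014)), (np.float64(-0.097), np.float64(-0.024)), (np.float64(-0.128), np.float64(-0.035)), (np.float64(-0.159), np.float64(-0.049)), (np.float64(-0.188), np.float64(-0.063)), (np.float64(-0.21
[... 373 characters left out ...]
(-0.181), np.float64(-0.192))]
4 [(np.float64(-0.016), np.float64(-0.029)), (np.float64(-0.031), np.float64(-0.059)), (np.float64(-0.044), np.float64(-0.09)), (np.float64(-0.055), np.float64(-0.121)), (np.float64(-0.065), np.float64(-0.153)), (np.float64(-0.073), np.float64(-0.185)), (np.float64(-0.079), np.float64(-0.218)), (np.float64(-0.083), np.float64(-0.251))]
5 [(np.float64(-0.002), np.float64(-0.033)), (np.float64(-0.003), np.float64(-0.066)), (np.float64(-0.002), np.float64(-0.1)), (np.float64(0.001), np.float64(-0.133)), (np.float64(0.006), np.float64(-0.166)), (np.float64(0.012), np.float64(-0.198)), (np.float64(0.021), np.float64(-0.231)), (np.float64(0.031), np.float64(-0.262))]
```

The post is gripped (19 mm gap, 29 N). Turning clockwise in 25° steps.

{"name": "step_arm", "arguments": {"targets": [{"dp": [-0.026,0.021,0],"angular": [0,0,0],"fingers": 1},{"dp": [-0.053,0.041,0],"angular": [0,0,0],"fingers": 1},{"dp": [-0.081,0.059,0],"angular": [0,0,0],"fingers": 1},{"dp": [-0.109,0.075,0],"angular": [0,0,0],"fingers": 1},{"dp": [-0.139,0.09,0],"angular": [0,0,0],"fingers": 1},{"dp": [-0.17,0.104,0],"angular": [0,0,0],"fingers": 1},{"dp": [-0.201,0.115,0],"angular": [0,0,0],"fingers": 1},{"dp": [-0.232,0.125,0],"angular": [0,0,0],"fingers": 1}]}}

```text
time: 7.5
tool_pos: [601.2, -186.3, 145.8]
tcp_rot: [-180.0, -0.1, -0.1]
ft_force: [-0.8, 3.8, 6.2]
finger_gap: 19.3
grip_force: 29.7
```

{"name": "step_arm", "arguments": {"targets": [{"dp": [-0.032,0.008,0],"angular": [0,0,0],"fingers": 1},{"dp": [-0.065,0.015,0],"angular": [0,0,0],"fingers": 1},{"dp": [-0.098,0.019,0],"angular": [0,0,0],"fingers": 1},{"dp": [-0.131,0.022,0],"angular": [0,0,0],"fingers": 1},{"dp": [-0.164,0.023,0],"angular": [0,0,0],"fingers": 1},{"dp": [-0.197,0.022,0],"angular": [0,0,0],"fingers": 1},{"dp": [-0.231,0.02,0],"angular": [0,0,0],"fingers": 1},{"dp": [-0.264,0.015,0],"angular": [0,0,0],"fingers": 1}]}}

```text
time: 8.5
tool_pos: [548.7, -189.1, 145.8]
tcp_rot: [-180.0, -0.1, -0.0]
ft_force: [1.9, 4.6, 4.8]
finger_gap: 19.0
grip_force: 29.7
```

Force is low, so I continue.

{"name": "step_arm", "arguments": {"targets": [{"dp": [-0.033,-0.006,0],"angular": [0,0,0],"fingers": 1},{"dp": [-0.065,-0.014,0],"angular": [0,0,0],"fingers": 1},{"dp": [-0.097,-0.024,0],"angular": [0,0,0],"fingers": 1},{"dp": [-0.128,-0.035,0],"angular": [0,0,0],"fingers": 1},{"dp": [-0.159,-0.049,0],"angular": [0,0,0],"fingers": 1},{"dp": [-0.188,-0.063,0],"angular": [0,0,0],"fingers": 1},{"dp": [-0.217,-0.08,0],"angular": [0,0,0],"fingers": 1},{"dp": [-0.245,-0.098,0],"angular": [0,0,0],"fingers": 1}]}}

```text
time: 9.5
tool_pos: [499.9, -169.6, 145.8]
tcp_rot: [-180.0, -0.1, -0.1]
ft_force: [4.0, 3.1, 5.3]
finger_gap: 18.9
grip_force: 29.6
```

{"name": "step_arm", "arguments": {"targets": [{"dp": [-0.027,-0.019,0],"angular": [0,0,0],"fingers": 1},{"dp": [-0.053,-0.04,0],"angular": [0,0,0],"fingers": 1},{"dp": [-0.078,-0.063,0],"angular": [0,0,0],"fingers": 1},{"dp": [-0.101,-0.086,0],"angular": [0,0,0],"fingers": 1},{"dp": [-0.123,-0.111,0],"angular": [0,0,0],"fingers": 1},{"dp": [-0.144,-0.137,0],"angular": [0,0,0],"fingers": 1},{"dp": [-0.163,-0.164,0],"angular": [0,0,0],"fingers": 1},{"dp": [-0.181,-0.192,0],"angular": [0,0,0],"fingers": 1}]}}

```text
time: 10.5
tool_pos: [463.0, -130.7, 145.1]
tcp_rot: [-180.0, 0.0, -0.0]
ft_force: [0.1, -0.1, 0.3]
finger_gap: 0.3
grip_force: 0.0
```

The grip slipped off: gap 0.3 mm and no force. I look before doing anything else.

```bash
python3 - <<'E'
from h import *
a=snapshot('scene');
for n in('handle','square_pot','round_pot','bowl_pot'):
    for r in pinpoint('scene',n)[:1]: print(n,r['at'],r['conf'],at_z('scene',r['at'],Z[n]))
cv2.imwrite('pics/s4.png',a)
b=snapshot('top')
for n in('handle','square_pot'):
    for r in pinpoint('top',n)[:1]: print(n,r['at'],r['conf'],at_z('top',r['at'],Z[n]))
v=np.hstack([cv2.resize(a[120:300,160:340],None,fx=2.2,fy=2.2,interpolation=cv2.INTER_CUBIC),cv2.resize(b[90:270,230:410],None,fx=2.2,fy=2.2,interpolation=cv2.INTER_CUBIC)])
cv2.imwrite('pics/v4.png',v)
E
```

```text
handle [240.6, 159.4] 0.73 [ 516.05991721 -174.49713042  160.        ]
square_pot [277.3, 225.2] 0.87 [552.57364189 -16.6712231   60.        ]
round_pot [235.0, 228.7] 0.83 [631.59417993 -88.11387486  60.        ]
bowl_pot [261.5, 199.3] 0.86 [ 518.95193344 -104.73999331   60.        ]
handle [294.5, 195.4] 0.3 [555.84620902 -70.65459143 160.        ]
square_pot [266.6, 200.9] 0.6 [554.82056939  -1.92535672  60.        ]
```

View pics/v4.png

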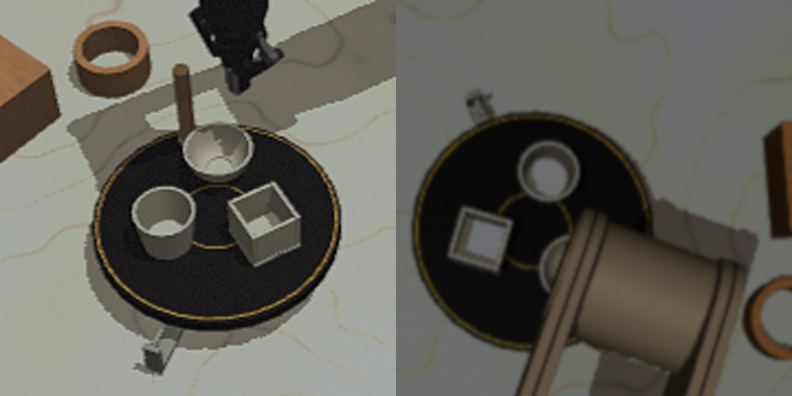

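The left panel shows the post now at about panel pixel (181,70), i.e. about -117°, and the pots undisturbed. The table sprang back from the stop, so it goes the other way (counter-clockwise, about 277°). I rise, open, and regrip.

{"name": "step_arm", "arguments": {"newtons": 60, "targets": [{"dp": [0,0,-0.08],"angular": [0,0,0],"fingers": 1},{"dp": [0,0,-0.18],"angular": [0,0,0],"fingers": 1},{"dp": [0,0,-0.28],"angular": [0,0,0],"fingers": 1},{"dp": [0,0,-0.38],"angular": [0,0,0],"fingers": 0.5},{"dp": [0,0,-0.45],"angular": [0,0,0],"fingers": 0},{"dp": [0,0,-0.48],"angular": [0,0,0],"fingers": 0},{"dp": [0,0,-0.48],"angular": [0,0,0],"fingers": 0},{"dp": [0,0,-0.48],"angular": [0,0,0],"fingers": 0}]}}

```text
time: 11.9
tool_pos: [462.9, -131.2, 240.4]
tcp_rot: [-180.0, 0.1, -0.1]
ft_force: [0.2, -0.5, 0.1]
finger_gap: 85.1
grip_force: 0.0
```

```bash
python3 - <<'E'
from h import *
c=np.array([569,-68.6]); s=sense(); print(s['tool_pos'],s['finger_gap'])
snapshot('scene')
q=[at_z('scene',pinpoint('scene','handle')[0]['at'],160)[:2],at_z('scene',(160+181/2.2,120+69/2.2),185)[:2]]
for p in q: print(p,np.hypot(*(p-c)),np.degrees(np.arctan2(*(p-c)[::-1])))
E
```

```text
[ 462.87372816 -131.16652248  240.41936841] 85.1157512145598
[ 508.36298751 -174.74538508] 122.24438660907704 -119.73776250774256
[ 509.24235886 -172.65988389] 119.99764626758706 -119.86711563889251
```

{"name": "step_arm", "arguments": {"targets": [{"dp": [0.05,0.05,0],"angular": [0,0,0],"fingers": 0},{"dp": [0.12,0.11,0],"angular": [0,0,0],"fingers": 0},{"dp": [0.18,0.17,0],"angular": [0,0,0],"fingers": 0},{"dp": [0.228,0.215,0],"angular": [0,0,0],"fingers": 0},{"dp": [0.228,0.215,0.04],"angular": [0,0,0],"fingers": 0},{"dp": [0.228,0.215,0.12],"angular": [0,0,0],"fingers": 0},{"dp": [0.228,0.215,0.2],"angular": [0,0,0],"fingers": 0},{"dp": [0.228,0.215,0.25],"angular": [0,0,0],"fingers": 0}]}}

```text
time: 13.0
tool_pos: [507.9, -173.8, 189.3]
tcp_rot: [-179.9, 0.1, -0.0]
ft_force: [-0.2, -0.1, 0.1]
finger_gap: 85.2
grip_force: 0.0
```

{"name": "step_arm", "arguments": {"newtons": 60, "targets": [{"dp": [0,0,0.08],"angular": [0,0,0],"fingers": 0},{"dp": [0,0,0.16],"angular": [0,0,0],"fingers": 0},{"dp": [0,0,0.23],"angular": [0,0,0],"fingers": 0},{"dp": [0,0,0.23],"angular": [0,0,0],"fingers": 0.4},{"dp": [0,0,0.23],"angular": [0,0,0],"fingers": 0.8},{"dp": [0,0,0.23],"angular": [0,0,0],"fingers": 1},{"dp": [0,0,0.23],"angular": [0,0,0],"fingers": 1},{"dp": [0,0,0.23],"angular": [0,0,0],"fingers": 1}]}}

```text
time: 14.0
tool_pos: [509.4, -174.9, 146.3]
tcp_rot: [179.9, -0.1, -0.1]
ft_force: [-0.4, -1.0, 3.9]
finger_gap: 18.7
grip_force: 58.5
```

```bash
python3 - <<'E'
from h import *
c=np.array([569,-68.6]);s=sense(); print(s['tool_pos'],s['ft_force'],s['finger_gap'],s['grip_force'])
p=np.array(s['tool_pos'][:2]);d=p-c;a0=np.degrees(np.arctan2(d[1],d[0]));r0=np.hypot(*d);print(r0,a0)
P=lambda t:c+122*np.array([np.cos(np.radians(t)),np.sin(np.radians(t))])
a=a0
# commanded start assumed at p; first call blends
for k in range(10):
    b=P(a) if k else p
    print(k,round(a+28,1),' '.join('%.3f,%.3f'%tuple((P(a+28*j/8)-b)*[1,-1]/200) for j in range(1,9))); a+=28
E
```

```text
[ 509.37225088 -174.85541721  146.26295884] [-0.36654667 -1.04012639  3.93186819] 18.69924493096772 58.465057611465454
121.84285843047395 -119.29999586339066
0 -91.3 0.033,0.018 0.067,0.033 0.102,0.046 0.137,0.057 0.173,0.066 0.210,0.072 0.247,0.077 0.284,0.079
1 -63.3 0.037,-0.000 0.074,-0.003 0.111,-0.008 0.148,-0.015 0.184,-0.024 0.219,-0.036 0.254,-0.049 0.288,-0.065
2 -35.3 0.033,-0.018 0.064,-0.037 0.095,-0.059 0.124,-0.082 0.151,-0.108 0.177,-0.134 0.201,-0.163 0.224,-0.192
3 -7.3 0.021,-0.031 0.039,-0.063 0.056,-0.097 0.070,-0.131 0.083,-0.166 0.093,-0.202 0.101,-0.238 0.107,-0.275
4 20.7 0.004,-0.037 0.005,-0.074 0.004,-0.112 0.001,-0.149 -0.005,-0.186 -0.012,-0.222 -0.022,-0.258 -0.034,-0.293
5 48.7 -0.014,-0.034 -0.031,-0.068 -0.049,-0.100 -0.069,-0.132 -0.091,-0.162 -0.115,-0.190 -0.141,-0.217 -0.168,-0.243
6 76.7 -0.029,-0.024 -0.059,-0.046 -0.090,-0.066 -0.123,-0.084 -0.156,-0.100 -0.191,-0.114 -0.226,-0.126 -0.262,-0.135
7 104.7 -0.037,-0.007 -0.073,-0.013 -0.111,-0.016 -0.148,-0.016 -0.185,-0.015 -0.222,-0.011 -0.259,-0.005 -0.295,0.004
8 132.7 -0.036,0.011 -0.071,0.023 -0.105,0.038 -0.138,0.055 -0.170,0.074 -0.201,0.095 -0.231,0.117 -0.259,0.142
9 160.7 -0.027,0.026 -0.052,0.054 -0.075,0.083 -0.096,0.113 -0.116,0.145 -0.133,0.178 -0.149,0.212 -0.162,0.247
```

The post is gripped again at 58 N. Going counter-clockwise.

{"name": "step_arm", "arguments": {"targets": [{"dp": [0.033,0.018,0],"angular": [0,0,0],"fingers": 1},{"dp": [0.067,0.033,0],"angular": [0,0,0],"fingers": 1},{"dp": [0.102,0.046,0],"angular": [0,0,0],"fingers": 1},{"dp": [0.137,0.057,0],"angular": [0,0,0],"fingers": 1},{"dp": [0.173,0.066,0],"angular": [0,0,0],"fingers": 1},{"dp": [0.21,0.072,0],"angular": [0,0,0],"fingers": 1},{"dp": [0.247,0.077,0],"angular": [0,0,0],"fingers": 1},{"dp": [0.284,0.079,0],"angular": [0,0,0],"fingers": 1}]}}

```text
time: 15.0
tool_pos: [566.4, -190.5, 146.2]
tcp_rot: [180.0, -0.1, -0.1]
ft_force: [-1.6, -0.3, 5.8]
finger_gap: 18.2
grip_force: 58.9
```

{"name": "step_arm", "arguments": {"targets": [{"dp": [0.037,0,0],"angular": [0,0,0],"fingers": 1},{"dp": [0.074,-0.003,0],"angular": [0,0,0],"fingers": 1},{"dp": [0.111,-0.008,0],"angular": [0,0,0],"fingers": 1},{"dp": [0.148,-0.015,0],"angular": [0,0,0],"fingers": 1},{"dp": [0.184,-0.024,0],"angular": [0,0,0],"fingers": 1},{"dp": [0.219,-0.036,0],"angular": [0,0,0],"fingers": 1},{"dp": [0.254,-0.049,0],"angular": [0,0,0],"fingers": 1},{"dp": [0.288,-0.065,0],"angular": [0,0,0],"fingers": 1}]}}

```text
time: 16.0
tool_pos: [624.0, -177.5, 146.3]
tcp_rot: [180.0, -0.1, -0.1]
ft_force: [-1.3, 0.6, 5.4]
finger_gap: 18.5
grip_force: 58.9
```

{"name": "step_arm", "arguments": {"targets": [{"dp": [0.033,-0.018,0],"angular": [0,0,0],"fingers": 1},{"dp": [0.064,-0.037,0],"angular": [0,0,0],"fingers": 1},{"dp": [0.095,-0.059,0],"angular": [0,0,0],"fingers": 1},{"dp": [0.124,-0.082,0],"angular": [0,0,0],"fingers": 1},{"dp": [0.151,-0.108,0],"angular": [0,0,0],"fingers": 1},{"dp": [0.177,-0.134,0],"angular": [0,0,0],"fingers": 1},{"dp": [0.201,-0.163,0],"angular": [0,0,0],"fingers": 1},{"dp": [0.224,-0.192,0],"angular": [0,0,0],"fingers": 1}]}}

```text
time: 17.0
tool_pos: [668.8, -138.9, 146.3]
tcp_rot: [180.0, -0.1, -0.1]
ft_force: [-1.5, -0.1, 5.3]
finger_gap: 18.4
grip_force: 58.9
```

The grip is steady and the forces are low.

{"name": "step_arm", "arguments": {"targets": [{"dp": [0.021,-0.031,0],"angular": [0,0,0],"fingers": 1},{"dp": [0.039,-0.063,0],"angular": [0,0,0],"fingers": 1},{"dp": [0.056,-0.097,0],"angular": [0,0,0],"fingers": 1},{"dp": [0.07,-0.131,0],"angular": [0,0,0],"fingers": 1},{"dp": [0.083,-0.166,0],"angular": [0,0,0],"fingers": 1},{"dp": [0.093,-0.202,0],"angular": [0,0,0],"fingers": 1},{"dp": [0.101,-0.238,0],"angular": [0,0,0],"fingers": 1},{"dp": [0.107,-0.275,0],"angular": [0,0,0],"fingers": 1}]}}

```text
time: 18.0
tool_pos: [690.1, -84.0, 146.3]
tcp_rot: [180.0, -0.1, -0.1]
ft_force: [-1.1, -0.9, 6.3]
finger_gap: 18.5
grip_force: 58.9
```

{"name": "step_arm", "arguments": {"targets": [{"dp": [0.004,-0.037,0],"angular": [0,0,0],"fingers": 1},{"dp": [0.005,-0.074,0],"angular": [0,0,0],"fingers": 1},{"dp": [0.004,-0.112,0],"angular": [0,0,0],"fingers": 1},{"dp": [0.001,-0.149,0],"angular": [0,0,0],"fingers": 1},{"dp": [-0.005,-0.186,0],"angular": [0,0,0],"fingers": 1},{"dp": [-0.012,-0.222,0],"angular": [0,0,0],"fingers": 1},{"dp": [-0.022,-0.258,0],"angular": [0,0,0],"fingers": 1},{"dp": [-0.034,-0.293,0],"angular": [0,0,0],"fingers": 1}]}}

```text
time: 19.0
tool_pos: [683.3, -25.4, 146.3]
tcp_rot: [180.0, -0.1, -0.1]
ft_force: [-0.8, -1.4, 6.6]
finger_gap: 18.8
grip_force: 58.9
```

{"name": "step_arm", "arguments": {"targets": [{"dp": [-0.014,-0.034,0],"angular": [0,0,0],"fingers": 1},{"dp": [-0.031,-0.068,0],"angular": [0,0,0],"fingers": 1},{"dp": [-0.049,-0.1,0],"angular": [0,0,0],"fingers": 1},{"dp": [-0.069,-0.132,0],"angular": [0,0,0],"fingers": 1},{"dp": [-0.091,-0.162,0],"angular": [0,0,0],"fingers": 1},{"dp": [-0.115,-0.19,0],"angular": [0,0,0],"fingers": 1},{"dp": [-0.141,-0.217,0],"angular": [0,0,0],"fingers": 1},{"dp": [-0.168,-0.243,0],"angular": [0,0,0],"fingers": 1}]}}

```text
time: 20.0
tool_pos: [649.7, 23.2, 146.3]
tcp_rot: [180.0, -0.1, -0.1]
ft_force: [-0.2, -2.1, 5.3]
finger_gap: 18.6
grip_force: 58.8
```

```bash
python3 - <<'E'
from h import *
s=sense();c=np.array([569,-68.6]);d=s['tool_pos'][:2]-c;print(s['joint_pos'],np.hypot(*d),np.degrees(np.arctan2(d[1],d[0])))
snapshot('scene')
for n in('handle','square_pot'):
  for r in pinpoint('scene',n)[:1]:
    p=at_z('scene',r['at'],Z[n])[:2]; print(n,r['conf'],p,np.hypot(*(p-c)),np.degrees(np.arctan2(*(p-c)[::-1])))
E
```

```text
[-2.46276567e+00  1.79344373e+01  8.22207892e+01 -2.18706852e-02
  7.97541705e+01  8.76063425e+01] 122.20194984563481 48.672169157485754
handle 0.67 [647.51767211  22.8884033 ] 120.56182136469734 49.36296859446458
square_pot 0.75 [ 482.54176874 -330.84568571] 276.1300878713858 -108.24656584544857
```

{"name": "step_arm", "arguments": {"targets": [{"dp": [-0.029,-0.024,0],"angular": [0,0,0],"fingers": 1},{"dp": [-0.059,-0.046,0],"angular": [0,0,0],"fingers": 1},{"dp": [-0.09,-0.066,0],"angular": [0,0,0],"fingers": 1},{"dp": [-0.123,-0.084,0],"angular": [0,0,0],"fingers": 1},{"dp": [-0.156,-0.1,0],"angular": [0,0,0],"fingers": 1},{"dp": [-0.191,-0.114,0],"angular": [0,0,0],"fingers": 1},{"dp": [-0.226,-0.126,0],"angular": [0,0,0],"fingers": 1},{"dp": [-0.262,-0.135,0],"angular": [0,0,0],"fingers": 1}]}}

```text
time: 21.15
tool_pos: [597.3, 50.3, 146.2]
tcp_rot: [180.0, -0.1, -0.1]
ft_force: [-0.3, -1.4, 5.9]
finger_gap: 18.5
grip_force: 58.8
```

{"name": "step_arm", "arguments": {"targets": [{"dp": [-0.037,-0.007,0],"angular": [0,0,0],"fingers": 1},{"dp": [-0.073,-0.013,0],"angular": [0,0,0],"fingers": 1},{"dp": [-0.111,-0.016,0],"angular": [0,0,0],"fingers": 1},{"dp": [-0.148,-0.016,0],"angular": [0,0,0],"fingers": 1},{"dp": [-0.185,-0.015,0],"angular": [0,0,0],"fingers": 1},{"dp": [-0.222,-0.011,0],"angular": [0,0,0],"fingers": 1},{"dp": [-0.259,-0.005,0],"angular": [0,0,0],"fingers": 1},{"dp": [-0.295,0.004,0],"angular": [0,0,0],"fingers": 1}]}}

```text
time: 22.15
tool_pos: [538.4, 49.6, 146.2]
tcp_rot: [180.0, -0.1, -0.1]
ft_force: [1.8, -0.7, 5.3]
finger_gap: 18.4
grip_force: 58.8
```

{"name": "step_arm", "arguments": {"targets": [{"dp": [-0.036,0.011,0],"angular": [0,0,0],"fingers": 1},{"dp": [-0.071,0.023,0],"angular": [0,0,0],"fingers": 1},{"dp": [-0.105,0.038,0],"angular": [0,0,0],"fingers": 1},{"dp": [-0.138,0.055,0],"angular": [0,0,0],"fingers": 1},{"dp": [-0.17,0.074,0],"angular": [0,0,0],"fingers": 1},{"dp": [-0.201,0.095,0],"angular": [0,0,0],"fingers": 1},{"dp": [-0.231,0.117,0],"angular": [0,0,0],"fingers": 1},{"dp": [-0.259,0.142,0],"angular": [0,0,0],"fingers": 1}]}}

```text
time: 23.15
tool_pos: [486.6, 21.4, 146.2]
tcp_rot: [-180.0, -0.1, -0.0]
ft_force: [1.0, 0.5, 5.9]
finger_gap: 18.7
grip_force: 58.9
```

{"name": "step_arm", "arguments": {"targets": [{"dp": [-0.027,0.026,0],"angular": [0,0,0],"fingers": 1},{"dp": [-0.052,0.054,0],"angular": [0,0,0],"fingers": 1},{"dp": [-0.075,0.083,0],"angular": [0,0,0],"fingers": 1},{"dp": [-0.096,0.113,0],"angular": [0,0,0],"fingers": 1},{"dp": [-0.116,0.145,0],"angular": [0,0,0],"fingers": 1},{"dp": [-0.133,0.178,0],"angular": [0,0,0],"fingers": 1},{"dp": [-0.149,0.212,0],"angular": [0,0,0],"fingers": 1},{"dp": [-0.162,0.247,0],"angular": [0,0,0],"fingers": 1}]}}

```text
time: 24.15
tool_pos: [454.0, -27.9, 146.2]
tcp_rot: [-180.0, -0.1, -0.0]
ft_force: [-1.4, 1.8, 7.0]
finger_gap: 18.5
grip_force: 58.9
```

```bash
python3 - <<'E'
from h import *
s=sense();c=np.array([569,-68.6]);d=s['tool_pos'][:2]-c;print(s['joint_pos'],np.hypot(*d),np.degrees(np.arctan2(d[1],d[0])))
a=snapshot('scene')
for n in('handle','square_pot','round_pot','bowl_pot'):
  for r in pinpoint('scene',n)[:1]:
    p=at_z('scene',r['at'],Z[n])[:2]; print(n,r['at'],r['conf'],p,np.hypot(*(p-c)),np.degrees(np.arctan2(*(p-c)[::-1])))
b=snapshot('top');cv2.imwrite('pics/s5.png',a);cv2.imwrite('pics/t5.png',b)
v=np.hstack([cv2.resize(a[180:310,180:310],None,fx=3,fy=3,interpolation=cv2.INTER_CUBIC),cv2.resize(b[115:245,220:350],None,fx=3,fy=3,interpolation=cv2.INTER_CUBIC)])
cv2.imwrite('pics/v5.png',v)
E
```

```text
[-1.00139763e+01 -1.24543832e+01  1.13613054e+02  4.60071131e-02
  7.87529511e+01  8.00190525e+01] 121.94953762651025 160.4992542756448
handle [300.0, 176.7] 0.62 [459.42991856 -24.19303007] 118.22682320142515 157.9380887374076
square_pot [246.1, 238.0] 0.56 [632.92343765 -47.2735767 ] 67.38710716522691 18.449960557315027
round_pot [241.7, 203.4] 0.88 [ 563.32931823 -133.5491311 ] 65.19621355746126 -94.9898174144579
bowl_pot [285.6, 214.5] 0.91 [513.6106141  -24.02446397] 71.09825935289182 141.17404524214257
```

View pics/v5.png

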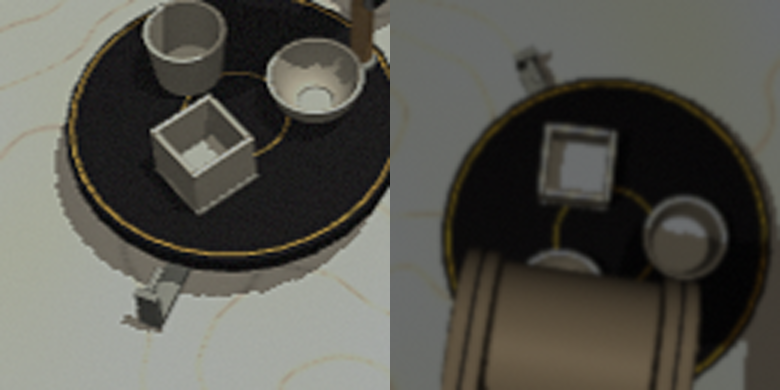

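The scene panel shows the square pot near the pointer, with its rim centre at about panel pixel (204,135) and the pointer at (150,290). One zoom on the pointer will pin its line.

```bash
python3 - <<'E'
from h import *
a=cv2.imread('pics/s5.png');b=cv2.imread('pics/t.png')
b=cv2.convertScaleAbs(b,alpha=2)
v=np.hstack([cv2.resize(a[260:300,210:250],(400,400),interpolation=cv2.INTER_CUBIC),cv2.resize(b[120:160,250:290],(400,400),interpolation=cv2.INTER_CUBIC)])
cv2.imwrite('pics/v6.png',v)
c=np.array([569,-68.6,0])
for ang in(18,20,22,24):
    u=np.array([np.cos(np.radians(ang)),np.sin(np.radians(ang)),0])
    for cam,o in(('scene',(210,260)),('top',(250,120))):
        C=camera_params(cam);f=210/np.tan(np.radians(C['vfov'])/2)
        out=[]
        for X in(c+155*u+[0,0,52],c+183*u+[0,0,52],c+183*u,):
            q=np.array(C['R'])@X+np.array(C['t']);p=f*q[:2]/q[2]+[C['cx'],C['cy']];out.append(((p-o)*10).round(0))
        print(ang,cam,*out)
for p in(at_z('scene',(180+204/3,180+135/3),116),at_z('top',(282.3,170.3),116)):
    d=p-c;print(p,np.hypot(*d[:2]),np.degrees(np.arctan2(d[1],d[0])))
E
```

```text
18 scene [194.  73.] [138. 166.] [160. 275.]
18 top [221. 206.] [186. 109.] [188. 155.]
20 scene [214.  81.] [162. 175.] [184. 284.]
20 top [202. 213.] [164. 117.] [166. 163.]
22 scene [235.  88.] [186. 184.] [207. 293.]
22 top [183. 221.] [141. 126.] [145. 172.]
24 scene [256.  95.] [211. 192.] [231. 300.]
24 top [165. 229.] [120. 136.] [124. 181.]
[627.99303328 -40.15485129 116.        ] 65.49278174433384 25.742346742425973
[625.18795359 -44.00032149 116.        ] 61.337022349186746 23.644310346148256
```

View pics/v6.png

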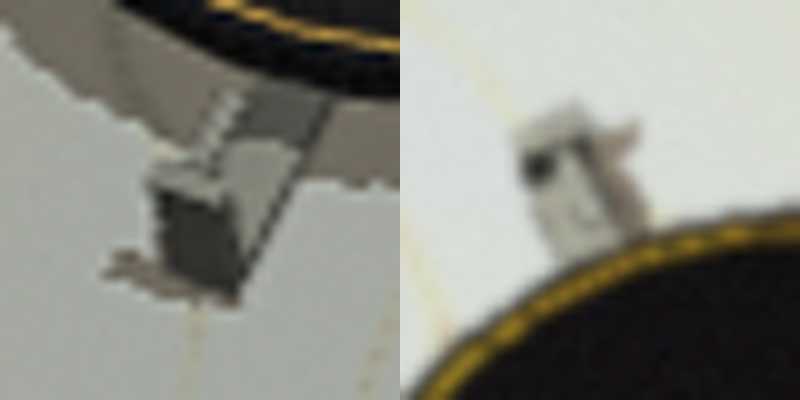

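Comparing the pointer with projected candidates gives 22° in the scene view (plate top at panel pixel (190,190)) and about 21° in the top view (553,122). For the pot's angle I fit its silhouette to the masks.

```bash
python3 - <<'E'
from h import *
from scipy.optimize import minimize
c=np.array([569,-68.6])
def hull(cam,x,y,w):
    C=camera_params(cam);f=210/np.tan(np.radians(C['vfov'])/2)
    k=np.array([[30*i,30*j] for i in(-1,1) for j in(-1,1)]);R=np.array([[np.cos(w),-np.sin(w)],[np.sin(w),np.cos(w)]])
    k=k@R.T+[x,y];X=np.array([[*q,z] for q in k for z in(60,116)])
    q=X@np.array(C['R']).T+np.array(C['t']);p=f*q[:,:2]/q[:,2:]+[C['cx'],C['cy']]
    m=np.zeros((420,560),np.uint8);cv2.fillConvexPoly(m,cv2.convexHull(np.round(p*16).astype(np.int32)),1,shift=4);return m.astype(bool)
M={}
for cam in('scene','top'):
    snapshot(cam); r=masks_of(cam,'square_pot'); print(cam,[(q['conf'],q['pixels'].sum(),q['at']) for q in r][:2]); M[cam]=r[0]['pixels']
for cams in(('scene',),('top',),('scene','top')):
    cost=lambda q:-np.mean([(hull(k,*q)&M[k]).sum()/(hull(k,*q)|M[k]).sum() for k in cams])
    b=min((minimize(cost,[628,-44,w],method='Nelder-Mead',options=dict(initial_simplex=[[628,-44,w],[638,-44,w],[628,-34,w],[628,-44,w+.3]])) for w in(0,.4,.8,1.2)),key=lambda r:r.fun)
    d=b.x[:2]-c;print(cams,b.x,b.fun,np.hypot(*d),np.degrees(np.arctan2(d[1],d[0])))
E
```

```text
scene [(0.8, np.int64(964), [245.8, 228.8]), (0.48, np.int64(720), [285.7, 205.6])]
top [(0.64, np.int64(607), [284.0, 168.6])]
('scene',) [628.94793684 -43.73215093   1.41071274] -0.9746707193515705 64.90119451225688 22.529852001980913
('top',) [ 6.30880526e+02 -4.34813465e+01 -1.92089296e-01] -0.8926470588235295 66.78432662962591 22.093304957733082
('scene', 'top') [ 6.29013873e+02 -4.36789007e+01 -1.62202292e-01] -0.9306991363418118 64.98250668031379 22.550944020884305
```

The pot is at 22.5° and the pointer at about 21.5–22°, so the offset is about 1 mm against the 12 mm allowed. I hold still, then hand in.

{"name": "step_arm", "arguments": {"targets": [{"dp": [0,0,0],"angular": [0,0,0],"fingers": 1},{"dp": [0,0,0],"angular": [0,0,0],"fingers": 1},{"dp": [0,0,0],"angular": [0,0,0],"fingers": 1},{"dp": [0,0,0],"angular": [0,0,0],"fingers": 1},{"dp": [0,0,0],"angular": [0,0,0],"fingers": 1},{"dp": [0,0,0],"angular": [0,0,0],"fingers": 1},{"dp": [0,0,0],"angular": [0,0,0],"fingers": 1},{"dp": [0,0,0],"angular": [0,0,0],"fingers": 1}]}}

```text
time: 25.65
tool_pos: [454.0, -28.0, 146.2]
tcp_rot: [180.0, -0.1, -0.1]
ft_force: [-1.0, -0.8, 7.9]
finger_gap: 18.8
grip_force: 59.2
```

```bash
python3 -c "
from bench import *
s=sense();print(s['finger_gap'],s['grip_force'],s['tool_pos'])
print(hand_in())"
```

```text
18.784830746793006 59.15591776371002 [454.01523396 -28.02931963 146.18312218]
the job is handed in; nothing more can be done
None
```

I handed the job in at about 26 s, with the square pot about 1 mm off the pointer's line by camera fit (12 mm allowed) and the post still gripped at 59 N; the grip slipped off once at the clockwise stop, so I regripped and went counter-clockwise, and no verdict came back.

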